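Drop a meter lens into its well and close the retainer

ROBOT

A 6-joint arm with a two-finger parallel gripper is mounted at the origin on the work surface. World frame = base frame: x ahead of the robot, y to its left, z up, the work surface at z = 0. Lengths are in mm, angles in degrees, forces in N, time in s.
With the tool pointing down it reaches from about 400 to 925 mm from the base axis. Payload 12.5 kg.
Tool frame: the origin (TCP) lies at the centre of the arm's flange, where the gripper is bolted on; the fingertips stand 190 mm ahead of it and the grasp point (between the pads) lies bot.tcp_to_grasp ahead of it (bot.tcp_to_grasp is the distance from the TCP to the grasp point, in mm); z points along the fingers, y is the line along which they close (so a half turn about z gives the same grasp; the last joint's range is limited). The gripper opens to 95 mm and grips with 3 to 60 N. Pads are 20 mm wide; open, the fingers measure 119 mm over their backs; the gripper's body (75 mm by 180 mm) begins 59 mm behind the grasp point.
Start: joints at [60.756, 28.126, 89.318, -0, 62.55, -6.05], TCP at [246.124, 574.498, 404.761] pointing down, gripper open.
Joint ranges: [-177.58, 177.58], [-47.91, 125.51], [2.72, 160], [-65.01, 245.01], [3.68, 167.84], [-153.87, 153.87]. Speed limits (degrees/s): [127.2, 127.2, 159.86, 180, 180, 180].

INTERFACE

Orientations are given as [roll, pitch, yaw] about the fixed x, y, z axes, in that order (R = Rz(yaw) Ry(pitch) Rx(roll)).
In Python, from rig import bot gives the robot as it stands.
- The arm moves only by the tool arm_command, never from a script. Its arguments are lists of equal length, an entry for each row: "translation": the shift along the tool's x, y, z in m, a list of three; "turn": the turn about the tool's z in rad; "gripper": the gripper's target within -1 to 1 (shut at 1, half-way at 0, fully open at -1). In form: {"translation": [[tx, ty, tz], ...], "turn": [turn, ...], "gripper": [gripper, ...]}. A call has 1 to 20 rows; each row shifts and turns the commanded pose from where the row before left it, along the tool's axes as they then stand; what a row does not reach is not made up. A row lasts 1/12 s, in which the tool goes at most 41.7 mm and 7.16 degrees, less where a joint would pass 70% of its speed; a pose out of reach is approached as far as the arm can. A call with a gripper value outside its range is refused whole. The fingers move at their own pace and stop on an object; the grip force is fixed at half the most. Time passes only in rows, so rows that do not move let the fingers close. It gives the time, the measured TCP pose, the force, the opening and the grip force at its end, in the units of the state.
- bot.sense(): the state, without advancing time (a new reading comes with each control period).
- bot.camera(name): name is "scene" or "top" or "wrist"; returns a dict with "img" (384x512x3 uint8, blue, green, red), "fx", "fy", "cx", "cy" (pixels), "rvec" (rotation vector, rad) and "tvec" (3), from world to camera coordinates, as OpenCV has them; the wrist camera has in their place "T_tool_cam" (4x4, takes a point from camera to tool coordinates, whose origin is the TCP and whose axes are the flange's). Camera axes: x right, y down, z forward; pixel columns grow to the right and rows downward; lengths in mm; the calibration is good to about 2 mm. A picture is of the moment at which its call begins: read the wrist's pose just before it. There is no depth.
- bot.job_done(): hands the job in; it is judged then, once.
The state is a dict: "clock": time; "qpos": joint angles; "joint_velocities": joint speeds; "effort": joint torques, N m; "tcp_pos": TCP position; "orientation": TCP orientation; "force": force on the tool from outside, world axes, zero at the start; "torque": the same for the moment, N m; "grip_width": finger opening in mm; "grip_force": force on a finger pad.
Only numpy, scipy, OpenCV 4.12 (cv2) and the standard library are available. Lean on these libraries where they do the work, as an engineer would, in place of code of your own. Each camera call takes 0.05 s, during which the arm holds its last target. There are 200 camera calls.

TASK

One of the two grey meter frames still lacks its lens: the loose orange-rimmed lens lies on the frame's flat face. Without picking it up, push the lens with your fingertips along the face until it drops into the round well and lies flat, then push the blue retainer by its upright tab fully home over the lens. Leave the finished meter and everything else on the bench where they are.

Things in the scene. Friction and masses are not known exactly. Their poses are not given: they have to be found in the camera images.
- frame: The meter frame without a lens, left or right of the finished one: grey block fixed to the bench, 190 (its x) x 100 (y) x 30 mm, flat top face. Origin under its centre, z up; yaw within 26 degrees, +x away from the robot. Round well, 58 mm wide, 9 deep, at x 30, white dial on its floor. Retainer at the +x end between guides 4 mm high, 13 to 18 mm either side of the middle line.
- well (a point): Centre of the well's floor, 21 mm above the bench and 9 mm below the frame's top face (frame coordinates x 30, y 0, z 21 mm).
- lens: The loose lens: disc 54 mm across, 8 mm thick, orange rim, bluish glass centre, 30 to 55 g. Origin at the centre of its underside. Starts flat on the frame's face on the -x side of the well, centre 72 to 93 mm from the well's. Slides under a light push on its edge. Seated, its underside is on the well's floor, its top 1 mm below the face, with 2 mm play all round.
- retainer (a joint): How far the blue retainer is pushed towards the well (frame -x), in m: 0 fully open, 0.018 fully home at its stop. Starts within 3 mm of open. Takes about 1.5 N to slide and stays where left. Home, its tongue covers the lens's edge by 12 mm, with 3 mm of air above it; open, it is clear of the well by 4 mm.
- retainer_tab (a point): Middle of the outer (frame +x) side of the retainer's upright tab, the side to push on, 13 mm above the frame's face. The tab is 24 mm wide (frame y), 8 mm thick (frame x) and rises to 22 mm above the frame's face; it moves with the retainer. With the retainer open this point is 10 mm inside the frame's +x end.
- finished: The other meter frame, the same in shape and colour, with its lens already fitted and its retainer home; fixed, to be left alone. Origin as for the first.
- battery: Bystander: block battery standing upright, 26 x 17 x 47 mm, black and copper, between the two frames. Origin under its centre.
- knob: Bystander: black control knob, 32 mm across, 18 mm high, on the robot's side of the frames. Origin under its centre.
- screwdriver: Bystander: red-handled screwdriver lying to the left.
- spool: Bystander: blue wire spool, 60 mm across, 38 mm high, to the right. Origin under its centre.
- multimeter: Bystander: orange and grey multimeter lying flat, 170 x 85 x 42 mm, far left. Origin under its centre.
- jar: Bystander: small closed jar, 48 mm across, 60 mm high, beyond the frames on the right. Origin under its centre.
- mug: Bystander: white mug, 76 mm across, 85 mm high, beyond the frames on the left. Origin under its centre.

How it is judged:
By the outcome, as a careful person would: the job done as asked, in the order asked, and still so for the second after the job is handed in, with the robot touching nothing.
It also fails if it takes over 48 s, if anything falls off the work surface, if the arm or the gripper's body presses on something with over 40 N, if the wrist force passes 120 N, or if a joint passes its speed limit or range.

## Working session

There is one attempt and no reset: what is moved stays moved. The work goes in short steps, Python scripts to look and compute and a tool call to move; the robot and the scene stay as the last step left them, time stands still between calls to the robot, and variables do not carry over. Pictures are saved under pics/ and viewed, at most 10 in all, crops included, and the job is handed in when it is done.

Besides the shell and the picture viewer there is one more tool, called after ">>>" as name(argument=value, ...), one argument or row to a line, values as JSON. arm_command: Moves the arm, as the interface text tells. Its arguments: {"type":"object","properties":{"translation":{"type":"array","items":{"type":"array","items":{"type":"number"}}},"turn":{"type":"array","items":{"type":"number"}},"gripper":{"type":"array","items":{"type":"number"}}},"required":["translation","turn","gripper"]}

```bash
mkdir -p pics; ls; python3 - <<'E'
from rig import bot
import cv2,numpy as np
s=bot.sense();print(s['clock'],s['tcp_pos'],s['orientation'],s['grip_width'],bot.tcp_to_grasp)
for n in ['top','scene']:
    c=bot.camera(n);cv2.imwrite(f'pics/{n}0.png',c['img']);np.save(f'{n}.npy',c,allow_pickle=True)
    print(n,c['fx'],c['fy'],c['cx'],c['cy'],c['rvec'],c['tvec'])
E
```

```text
pics
0.0 [246.09784752 574.46518673 404.17582881] [-1.79936905e+02 -6.34218766e-03  1.56807198e+02] 95.2929754515298 171.3
top 433.2116938510116 433.2116938510116 258.97573597596045 186.10597132646626 [ 2.11285243 -2.14352481  0.18381097] [  -6.58750273  589.70932456 1264.89636248]
scene 444.86228318164063 444.86228318164063 258.0345598947309 191.49120834414404 [ 1.5648361   1.79911209 -0.89299005] [  63.47057086 -312.93521856 1640.43320459]
```

View pics/top0.png

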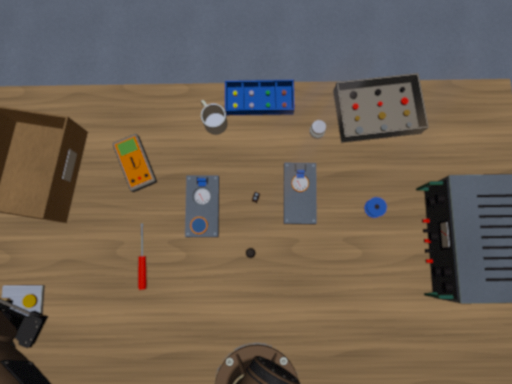

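View pics/scene0.png

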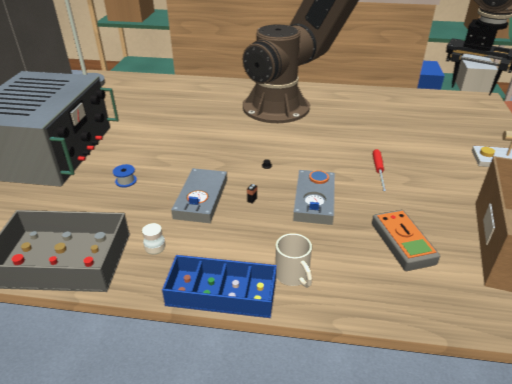

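The top view shows the unfinished frame at about (202,206), with its lens at (198,225), well at (202,196) and blue retainer at (202,182). The finished frame is at (300,193), the battery at (256,197) and the knob at (250,253). The mug at (214,117) stands beyond the frame.

```bash
cat > h.py <<'E'
import cv2,numpy as np
from scipy.spatial.transform import Rotation as Ro
def ray(c,uv,z,pose=None):
    uv=np.atleast_2d(np.asarray(uv,float))
    d=np.c_[(uv[:,0]-c['cx'])/c['fx'],(uv[:,1]-c['cy'])/c['fy'],np.ones(len(uv))]
    if pose is None:
        R=cv2.Rodrigues(np.array(c['rvec'],float))[0];o=-R.T@np.array(c['tvec'],float).ravel();d=d@R
    else:
        Tt=np.eye(4);Tt[:3,:3]=Ro.from_euler('xyz',pose['orientation'],degrees=True).as_matrix();Tt[:3,3]=pose['tcp_pos']
        T=Tt@np.array(c['T_tool_cam']);o=T[:3,3];d=d@T[:3,:3].T
    return o+d*((z-o[2])/d[:,2])[:,None]
def cents(mask,amin=15):
    n,l,s,ce=cv2.connectedComponentsWithStats(mask.astype(np.uint8))
    return [(ce[i],s[i]) for i in range(1,n) if s[i,4]>=amin]
E
python3 - <<'E'
from h import *
c=np.load('top.npy',allow_pickle=True).item();im=c['img'];b,g,r=[im[...,i].astype(int) for i in range(3)]
roi=np.zeros(b.shape,bool);roi[165:248,175:232]=1
wood=(r-b>25)
obj=(~wood&roi)
cs,_=cv2.findContours(obj.astype(np.uint8),cv2.RETR_EXTERNAL,cv2.CHAIN_APPROX_NONE)
k=max(cs,key=cv2.contourArea);k=ray(c,k[:,0],30)[:,:2].astype(np.float32)
print('frame',cv2.minAreaRect(k))
for n,m,z in [('orange',(r-b>60)&(r-g>50),38),('white',(np.minimum(b,r)>150),21),('blue',(b-r>70),35)]:
    for ce,s in cents(m&roi): print(n,ce,s,ray(c,ce,z)[0].round(1))
cv2.imwrite('pics/crop.png',cv2.resize(im[165:248,175:232],None,fx=7,fy=7,interpolation=cv2.INTER_CUBIC))
E
```

```text
frame ((536.7760620117188, 162.316162109375), (190.2274932861328, 101.64497375488281), 0.14237329363822937)
white [202.07482993 195.72108844] [195 189  15  14 147] [567.4 161.9  21. ]
blue [201.42857143 181.46031746] [197 178   9   8  63] [609.7 162.4  35. ]
blue [198.2244898  224.87755102] [193 220  11  11  98] [475.9 170.8  35. ]
```

View pics/crop.png

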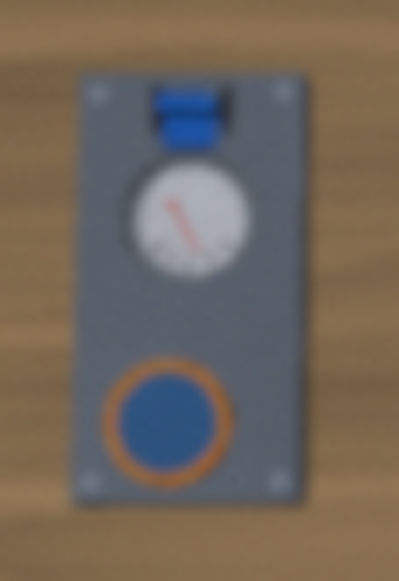

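The crop shows the lens at lower left on the face, the dial in the open well and the retainer at the far end. The frame is at (536.8, 162.3) with yaw near 0, so the well is at about (567, 162) and the lens at about (475.5, 170.6). I'll move over it now.

>>> arm_command(
  translation=[
    [-0.0187, -0.014, 0],
    [-0.0187, -0.014, 0],
    [-0.0187, -0.014, 0],
    [-0.0187, -0.014, 0],
    [-0.0187, -0.014, 0],
    [-0.0187, -0.014, 0],
    [-0.0187, -0.014, 0],
    [-0.0187, -0.014, 0],
    [-0.0187, -0.014, 0],
    [-0.0187, -0.014, 0],
    [-0.0187, -0.014, 0],
    [-0.0187, -0.014, 0],
    [-0.0187, -0.014, 0],
    [-0.0187, -0.014, 0],
    [-0.0187, -0.014, 0],
    [-0.0187, -0.014, 0],
    [-0.0187, -0.014, 0],
    [-0.0187, -0.014, 0],
    [-0.0187, -0.014, 0],
    [-0.0187, -0.014, 0],
  ],
  turn=[0, 0, 0, 0, 0, 0, 0, 0, 0, 0, 0, 0, 0, 0, 0, 0, 0, 0, 0, 0],
  gripper=[0.37, 0.37, 0.37, 0.37, 0.37, 0.37, 0.37, 0.37, 0.37, 0.37, 0.37, 0.37, 0.37, 0.37, 0.37, 0.37, 0.37, 0.37, 0.37, 0.37],
)

```text
clock: 1.77
tcp_pos: [480.0, 168.7, 404.6]
orientation: [-180.0, -0.0, 156.8]
force: [1.3, -0.6, -0.4]
grip_width: 29.9
grip_force: 0.0
```

>>> arm_command(
  translation=[
    [0, 0, 0],
    [0, 0, 0],
    [0, 0, 0],
    [0, 0, 0],
    [0, 0, 0],
  ],
  turn=[-0.1053, -0.1053, -0.1053, 0, 0],
  gripper=[0.37, 0.37, 0.37, 0.37, 0.37],
)

```text
clock: 2.18
tcp_pos: [479.6, 169.8, 404.6]
orientation: [-180.0, -0.0, 174.7]
force: [0.2, 0.7, -0.4]
grip_width: 29.7
grip_force: 0.0
```

```bash
cat > look.py <<'E'
import sys
from h import *
from rig import bot
def look(fn,zl=38):
    s=bot.sense();c=bot.camera('wrist');cv2.imwrite(f'pics/{fn}.png',c['img'])
    print(s['clock'],s['tcp_pos'].round(1) if hasattr(s['tcp_pos'],'round') else s['tcp_pos'],s['orientation'],s['grip_width'],s['force'])
    b,g,r=[c['img'][...,i].astype(int) for i in range(3)]
    for n,m,z in [('orange',(r-b>60)&(r-g>40),zl),('white',(np.minimum(np.minimum(b,r),g)>150),21),('blue',(b-r>60),zl)]:
        for ce,st in cents(m,150): print(n,ce.round(),st,ray(c,ce,z,s)[0].round(1))
if __name__=='__main__': look(sys.argv[1],float(sys.argv[2]) if len(sys.argv)>2 else 38)
E
python3 look.py w1
```

```text
2.1833 [479.6 169.8 404.6] [-1.79998034e+02 -2.21389860e-02  1.74718694e+02] 29.724721870367322 [ 0.2129466   0.68863261 -0.35782292]
orange [415.  34.] [ 402    0   27   73 1802] [353.6 332.9  38. ]
orange [260. 170.] [236 148  49  48 513] [473.9 169.7  38. ]
orange [434. 270.] [410 255  47  25 702] [613.2 365.6  38. ]
orange [443. 324.] [ 416  310   65   37 1338] [690.5 381.   38. ]
white [260. 243.] [ 241  224   40   37 1089] [566.7 161.9  21. ]
blue [259. 172.] [ 241  153   39   39 1106] [476.2 169.1  38. ]
blue [263. 275.] [253 270  21  10 193] [600.9 162.1  38. ]
```

View pics/w1.png

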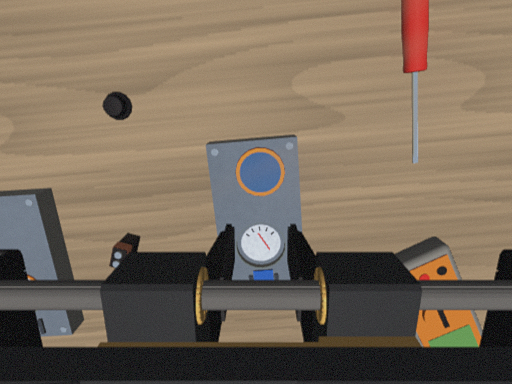

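The wrist view shows the lens at (260,171), at world (475.5, 169.4), and the dial at (260,243), at (566.7, 162), both consistent with the top view. Next I go behind the lens and down.

>>> arm_command(
  translation=[
    [0.0155, -0.0004, 0],
    [0.0155, -0.0004, 0],
    [0.0155, -0.0004, 0],
    [0, 0, 0.02],
    [0, 0, 0.02],
    [0, 0, 0.02],
    [0, 0, 0.02],
    [0, 0, 0.02],
    [0, 0, 0.02],
    [0, 0, 0.02],
    [0, 0, 0.015],
    [0, 0, 0.01],
    [0, 0, 0.005],
    [0, 0, 0],
    [0, 0, 0],
  ],
  turn=[-0.0105, 0, 0, 0, 0, 0, 0, 0, 0, 0, 0, 0, 0, 0, 0],
  gripper=[0.37, 0.37, 0.37, 0.37, 0.37, 0.37, 0.37, 0.37, 0.37, 0.37, 0.37, 0.37, 0.37, 0.37, 0.37],
)

```text
clock: 3.48
tcp_pos: [433.3, 172.6, 234.9]
orientation: [180.0, -0.0, 175.4]
force: [0.3, -0.2, 0.3]
grip_width: 30.0
grip_force: 0.0
```

```bash
python3 look.py w2
```

```text
3.4833 [433.3 172.6 234.9] [ 1.79995180e+02 -3.91888140e-04  1.75446047e+02] 30.007180403578385 [ 0.32031152 -0.23837525  0.32893875]
orange [261. 268.] [232 259  58  21 602] [452.2 171.6  38. ]
orange [260. 327.] [225 312  72  25 425] [494.8 167.9  38. ]
blue [261. 276.] [237 271  49   9 318] [457.7 171.2  38. ]
blue [261. 319.] [ 228  310   67   22 1034] [488.4 168.7  38. ]
```

View pics/w2.png

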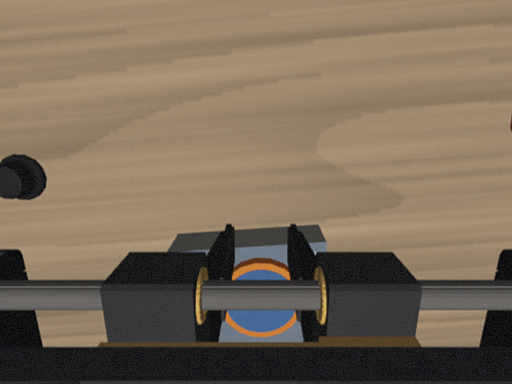

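The lens is centred between the fingertips (column 261), and the line of push passes through the well centre. Lower and push.

>>> arm_command(
  translation=[
    [0, 0, 0.006],
    [0, 0, 0.0047],
    [0, 0, 0],
    [-0.003, 0, 0],
    [-0.003, 0, 0],
    [-0.003, 0, 0],
    [-0.003, 0, 0],
    [-0.004, 0, 0],
    [-0.004, 0, 0],
    [-0.005, 0, 0],
    [-0.005, 0, 0],
    [-0.005, 0, 0],
    [-0.005, 0, 0],
    [-0.005, 0, 0],
    [-0.005, 0, 0],
    [-0.005, 0, 0],
    [-0.004, 0, 0],
    [-0.003, 0, 0],
    [-0.002, 0, 0],
    [0, 0, 0],
  ],
  turn=[0, 0, 0, 0, 0, 0, 0, 0, 0, 0, 0, 0, 0, 0, 0, 0, 0, 0, 0, 0],
  gripper=[0.37, 0.37, 0.37, 0.37, 0.37, 0.37, 0.37, 0.37, 0.37, 0.37, 0.37, 0.37, 0.37, 0.37, 0.37, 0.37, 0.37, 0.37, 0.37, 0.37],
)

```text
clock: 5.2
tcp_pos: [497.3, 167.4, 224.0]
orientation: [180.0, 0.0, 175.5]
force: [-0.1, -0.2, 0.4]
grip_width: 29.9
grip_force: 0.0
```

```bash
python3 look.py w3; python3 - <<'E'
from h import *
from rig import bot
c=bot.camera('top');im=c['img'];cv2.imwrite('pics/t3.png',cv2.resize(im[150:250,150:280],None,fx=5,fy=5,interpolation=cv2.INTER_CUBIC))
E
```

```text
5.2 [497.3 167.4 224. ] [1.79991829e+02 1.70676634e-02 1.75504444e+02] 29.918438221881992 [-0.12151219 -0.15886962  0.43623408]
orange [261. 260.] [233 252  56  22 630] [505.8 167.2  38. ]
orange [261. 327.] [225 313  72  30 443] [550.2 164.3  38. ]
white [243. 336.] [224 322  50  20 469] [569.2 150.2  21. ]
white [286. 334.] [272 323  25  19 277] [570.5 179.3  21. ]
blue [261. 273.] [232 264  58  16 696] [513.8 166.6  38. ]
blue [261. 318.] [227 310  68  20 987] [543.6 164.2  38. ]
```

View pics/w3.png

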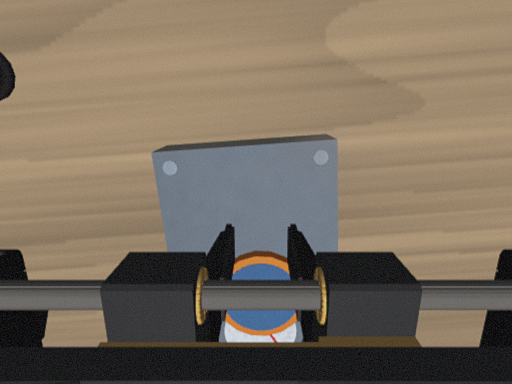

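The lens sits against both fingertips (columns 233–289), about 37 mm short of the well and on line. I'll continue slowly.

>>> arm_command(
  translation=[
    [-0.002, 0, 0],
    [-0.003, 0, 0],
    [-0.004, 0, 0],
    [-0.004, 0, 0],
    [-0.004, 0, 0],
    [-0.004, 0, 0],
    [-0.003, 0, 0],
    [-0.002, 0, 0],
    [-0.002, 0, 0],
    [-0.0015, 0, 0],
    [-0.0015, 0, 0],
    [-0.001, 0, 0],
    [-0.001, 0, 0],
    [-0.001, 0, 0],
    [-0.001, 0, 0],
    [-0.001, 0, 0],
    [-0.001, 0, 0],
    [-0.001, 0, 0],
    [0, 0, 0],
    [0, 0, 0],
  ],
  turn=[0, 0, 0, 0, 0, 0, 0, 0, 0, 0, 0, 0, 0, 0, 0, 0, 0, 0, 0, 0],
  gripper=[0.37, 0.37, 0.37, 0.37, 0.37, 0.37, 0.37, 0.37, 0.37, 0.37, 0.37, 0.37, 0.37, 0.37, 0.37, 0.37, 0.37, 0.37, 0.37, 0.37],
)

```text
clock: 6.97
tcp_pos: [534.9, 164.5, 224.0]
orientation: [180.0, 0.0, 175.5]
force: [-0.2, 0.5, 0.1]
grip_width: 29.7
grip_force: 0.0
```

```bash
python3 look.py w4
```

```text
6.9667 [534.9 164.5 224. ] [1.79995378e+02 1.85630153e-03 1.75508094e+02] 29.672426743474254 [-0.17245555  0.49284274  0.13043869]
orange [260. 251.] [235 245  52  16 391] [537.6 164.6  38. ]
orange [261. 316.] [230 310  63  13 331] [580.2 161.5  38. ]
blue [260. 268.] [ 232  253   58   27 1298] [548.  163.8  38. ]
blue [260. 312.] [240 310  42   7 208] [577.3 161.5  38. ]
blue [264. 338.] [245 334  38   8 252] [595.7 162.6  38. ]
```

View pics/w4.png

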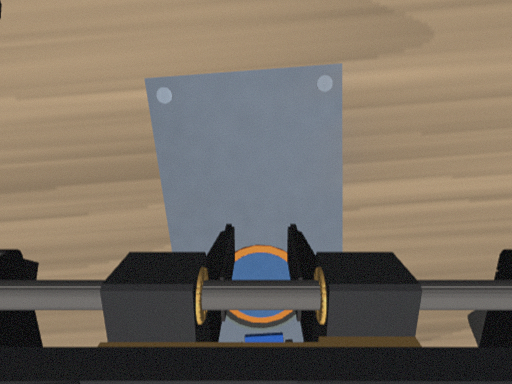

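The lens now looks sunk: its rim spans rows 245–323, with the well wall showing as a dark line in front. I'll lift, go over to the far side of the tab, close the fingers and check on the way.

>>> arm_command(
  translation=[
    [0, 0, -0.005],
    [0, 0, -0.015],
    [0, 0, -0.02],
    [0, 0, -0.02],
    [0, 0, -0.02],
    [0, 0, -0.02],
    [0, 0, -0.02],
    [-0.015, -0.0003, 0],
    [-0.015, -0.0003, 0],
    [-0.015, -0.0003, 0],
    [-0.015, -0.0003, 0],
    [-0.015, -0.0003, 0],
    [-0.015, -0.0003, 0],
    [-0.015, -0.0003, 0],
    [-0.012, 0, 0],
    [0, 0, 0],
    [0, 0, 0],
  ],
  turn=[0, 0, 0, 0, 0, 0, -0.0785, 0, 0, 0, 0, 0, 0, 0, 0, 0, 0],
  gripper=[0.37, 0.37, 1, 1, 1, 1, 1, 1, 1, 1, 1, 1, 1, 1, 1, 1, 1],
)

```text
clock: 8.43
tcp_pos: [651.7, 162.3, 343.9]
orientation: [180.0, -0.0, 180.0]
force: [0.3, -0.4, -0.8]
grip_width: 0.4
grip_force: 0.0
```

```bash
python3 look.py w5 29
```

```text
8.4333 [651.7 162.3 343.9] [ 1.79997580e+02 -3.16372712e-02  1.79993017e+02] 0.38897276034135103 [ 0.29580018 -0.35556043 -0.80806372]
orange [260.  89.] [230  58  61  65 852] [563.7 162.   29. ]
orange [477. 193.] [ 432  127   80  153 6902] [656.8 366.8  29. ]
blue [260.  90.] [ 236   65   50   52 2083] [564.8 162.5  29. ]
blue [259. 137.] [246 129  27  17 459] [604.7 161.3  29. ]
blue [259. 152.] [246 147  28  10 270] [617.9 161.4  29. ]
blue [103. 334.] [ 41 333 124   3 261] [815.5  -7.5  29. ]
```

View pics/w5.png

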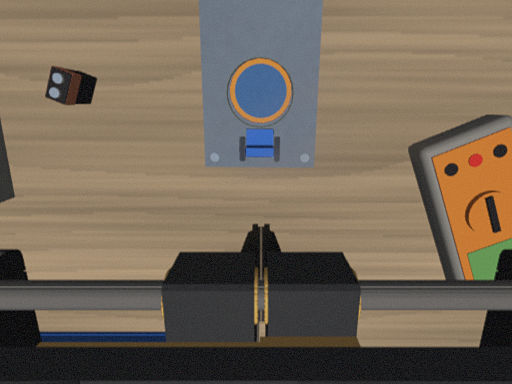

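The lens lies in the well: rim centre (260,89), world (564.5, 162), with an even dark gap around it. The blue retainer is at (259,145) and still open, and my fingers are behind the tab. I'll descend and push.

>>> arm_command(
  translation=[
    [0, 0, 0.015],
    [0, 0, 0.02],
    [0, 0, 0.02],
    [0, 0, 0.02],
    [0, 0, 0.02],
    [0, 0, 0.013],
    [0, 0, 0.01],
    [0, 0, 0],
    [-0.004, 0, 0],
    [-0.004, 0, 0],
    [-0.004, 0, 0],
    [-0.003, 0, 0],
    [-0.003, 0, 0],
    [-0.002, 0, 0],
    [-0.002, 0, 0],
    [-0.002, 0, 0],
    [-0.002, 0, 0],
    [-0.002, 0, 0],
    [-0.002, 0, 0],
    [0, 0, 0],
  ],
  turn=[0, 0, 0, 0, 0, 0, 0, 0, 0, 0, 0, 0, 0, 0, 0, 0, 0, 0, 0, 0],
  gripper=[1, 1, 1, 1, 1, 1, 1, 1, 1, 1, 1, 1, 1, 1, 1, 1, 1, 1, 1, 1],
)

```text
clock: 10.15
tcp_pos: [682.2, 162.4, 226.0]
orientation: [180.0, 0.0, -180.0]
force: [-0.3, 0.8, -0.7]
grip_width: 0.3
grip_force: 0.0
```

I got the sign wrong: tool −x is world +x, so the arm backed away freely and touched nothing. Now +x.

>>> arm_command(
  translation=[
    [0.006, 0, 0],
    [0.008, 0, 0],
    [0.008, 0, 0],
    [0.008, 0, 0],
    [0.006, 0, 0],
    [0.004, 0, 0],
    [0.004, 0, 0],
    [0.002, 0, 0],
    [0.002, 0, 0],
    [0.002, 0, 0],
    [0.0015, 0, 0],
    [0.0015, 0, 0],
    [0.0015, 0, 0],
    [0.0015, 0, 0],
    [0.001, 0, 0],
    [0.001, 0, 0],
    [0.001, 0, 0],
    [0.001, 0, 0],
    [0, 0, 0],
  ],
  turn=[0, 0, 0, 0, 0, 0, 0, 0, 0, 0, 0, 0, 0, 0, 0, 0, 0, 0, 0],
  gripper=[1, 1, 1, 1, 1, 1, 1, 1, 1, 1, 1, 1, 1, 1, 1, 1, 1, 1, 1],
)

```text
clock: 11.73
tcp_pos: [621.7, 162.4, 226.0]
orientation: [180.0, -0.0, -180.0]
force: [0.2, 0.6, -0.5]
grip_width: 0.9
grip_force: 0.2
```

>>> arm_command(
  translation=[
    [0.001, 0, 0],
    [0.001, 0, 0],
    [0.001, 0, 0],
    [0.001, 0, 0],
    [0.001, 0, 0],
    [0.001, 0, 0],
    [0, 0, 0],
  ],
  turn=[0, 0, 0, 0, 0, 0, 0],
  gripper=[1, 1, 1, 1, 1, 1, 1],
)

```text
clock: 12.32
tcp_pos: [615.7, 162.4, 226.1]
orientation: [180.0, 0.0, -180.0]
force: [1.2, 1.5, -0.7]
grip_width: 0.3
grip_force: 0.5
```

>>> arm_command(
  translation=[
    [0.0005, 0, 0],
    [0.0005, 0, 0],
    [0.0005, 0, 0],
    [0, 0, 0],
  ],
  turn=[0, 0, 0, 0],
  gripper=[1, 1, 1, 1],
)

```text
clock: 12.65
tcp_pos: [615.0, 162.3, 226.2]
orientation: [180.0, 0.2, -180.0]
force: [6.8, 1.1, -2.1]
grip_width: 0.7
grip_force: 3.5
```

>>> arm_command(
  translation=[
    [0.0005, 0, 0],
    [0.0005, 0, 0],
    [0, 0, 0],
    [0, 0, 0],
  ],
  turn=[0, 0, 0, 0],
  gripper=[1, 1, 1, 1],
)

```text
clock: 12.98
tcp_pos: [614.6, 162.3, 226.4]
orientation: [180.0, 0.3, 180.0]
force: [9.6, 1.6, -4.1]
grip_width: 0.2
grip_force: 5.4
```

The force climbs to nearly 10 N with almost no travel, so the retainer is at its stop. Back off, lift and check.

>>> arm_command(
  translation=[
    [-0.003, 0, 0],
    [-0.008, 0, 0],
    [-0.012, 0, 0],
    [-0.012, 0, 0],
    [0, 0, -0.015],
    [0, 0, -0.025],
    [0, 0, -0.025],
    [0, 0, -0.025],
    [0, 0, -0.025],
    [0, 0, -0.015],
    [0, 0, 0],
    [0, 0, 0],
  ],
  turn=[0, 0, 0, 0, 0, 0, 0, 0, 0, 0, 0, 0],
  gripper=[1, 1, 1, 1, 1, 1, 1, 1, 1, 1, 1, 1],
)

```text
clock: 13.98
tcp_pos: [648.3, 162.3, 356.2]
orientation: [180.0, 0.0, -180.0]
force: [-1.5, 0.3, 0.4]
grip_width: 0.2
grip_force: 0.0
```

```bash
python3 look.py w6 29; python3 - <<'E'
from h import *
from rig import bot
c=bot.camera('top');im=c['img']
im=cv2.imread('pics/w6.png');cv2.imwrite('pics/w6c.png',cv2.resize(im[0:220,150:370],None,fx=2.7,fy=2.7,interpolation=cv2.INTER_CUBIC))
E
```

```text
13.9833 [648.3 162.3 356.2] [ 1.79996242e+02  1.96791471e-02 -1.79991648e+02] 0.21524508228514214 [-1.4646542   0.25730057  0.4393623 ]
orange [260.  88.] [231  63  59  59 662] [559.5 162.1  29. ]
orange [472. 193.] [ 425  130   87  150 7123] [657.5 370.6  29. ]
blue [260. 102.] [ 237   70   48   71 2470] [571.8 162.3  29. ]
blue [102. 329.] [ 39 328 126   3 264] [816.2 -14.8  29. ]
```

View pics/w6c.png

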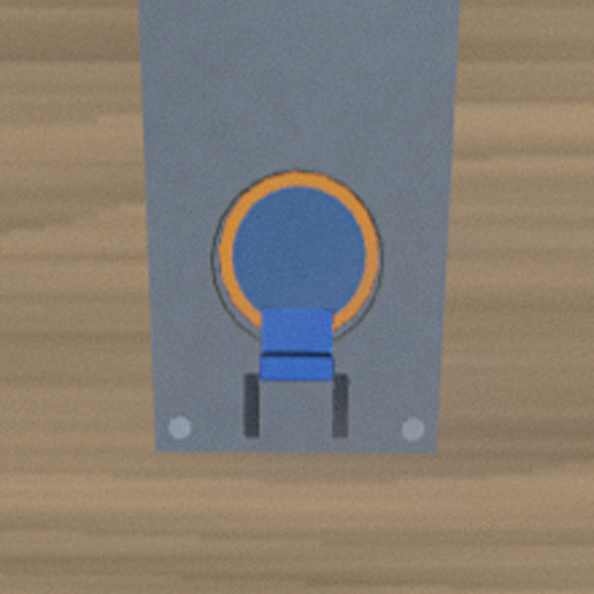

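The crop shows the lens flat in the well, with its rim even and the tongue over its far edge (rows 309–352). I'll check the tongue tip and tab position against the home values, about 581.8 and 604.

```bash
python3 - <<'E'
from h import *
from rig import bot
s=bot.sense();c=bot.camera('wrist')
f=lambda u,v:(150+u/2.7,v/2.7)
for z in (32,35): print('tip',z,ray(c,f(297,309),z,s)[0].round(1))
print('tab outer top',ray(c,f(297,380),52,s)[0].round(1))
print('frame end',ray(c,f(297,452),30,s)[0].round(1),'guide ends',ray(c,[f(297,374),f(297,437)],34,s).round(1).tolist())
print('well',ray(c,[f(297,169),f(297,345)],30,s).round(1)[:,0])
E
```

```text
tip 32 [581.3 162.1  32. ]
tip 35 [581.2 162.1  35. ]
tab outer top [602.7 162.2  52. ]
frame end [630.4 162.1  30. ] guide ends [[602.7, 162.1, 34.0], [624.4, 162.1, 34.0]]
well [537.3 593.3]
```

The tip measures 581.3 and the tab 602.7, so the retainer is home within the calibration error.

```bash
python3 -c "
from rig import bot
print(bot.job_done())"
```

```text
the job is handed in; nothing more can be done
None
```

The lens is in the well and looks flat, the retainer is fully home over its edge, and I handed the job in at about 14 s. The arm touched only the lens and the retainer tab; one early move ran the wrong way through free air. The hand-in returned no verdict.

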